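# Seat the sample stage on its carrier and lift the carrier level

### The arm

A 6-joint arm with a two-finger parallel gripper is mounted at the origin on the work surface. World frame = base frame: x ahead of the robot, y to its left, z up, the work surface at z = 0. Lengths are in mm, angles in rad, forces in N, time in s.
With the tool pointing down it reaches from about 325 to 875 mm from the base axis. Payload 4.4 kg.
Tool frame: the origin (TCP) lies on the centre line of the jaws, within the pads' length; the fingertips stand ahead of it and the grasp point (between the pads) lies 6 mm ahead of it (ctrl.tcp_to_tips is the z of the fingertips in the tool frame, in mm); z points along the fingers, y is the direction in which the jaws open and shut (so a half turn about z gives the same grasp; the last joint's range is limited). The gripper opens to 85 mm and grips with 20 to 120 N. Pads are 22 mm wide; open, the fingers measure 114 mm over their backs; the gripper's body (76 mm by 85 mm) begins 54 mm behind the grasp point. The pads swing forward as they close: fully open they stand 13 mm farther back than shut.
Start: joints at [-1.387, 0.207, 1.542, -0, 1.393, -0.15], TCP at [188.378, -543.269, 256.282] pointing down, gripper open.
Joint ranges: [-2.73, 2.73], [-0.86, 2.22], [0.23, 2.46], [-1.11, 4.25], [0.08, 2.63], [-2.82, 2.82]. Speed limits (rad/s): [2.79, 2.79, 3.14, 3.14, 3.14, 3.14].

### API

Orientations are given as a 3x3 rotation matrix whose columns are the frame's x, y, z axes.
In Python, from plant import ctrl, sensors, optics gives the robot as it stands. Calls block until the motion is done:
- ctrl.move_ptp(position, orientation): joint-space move of the TCP to a pose.
- ctrl.move_l(position, rot=None, vel=150, threshold=None): straight line of the TCP; rot=None keeps the orientation; vel is the mean speed in mm/s. With threshold (N) it stops when the force on the tool has changed by that much, and returns True; else False.
- ctrl.set_joints(angles): joint-space move.
- ctrl.gripper_to(opening, force=None): finger opening in mm; force is the grip in N (None keeps the last); returns when the fingers have stopped.
- ctrl.hold(seconds).
- ctrl.solve_ik(position, orientation): joint angles nearest the present ones, or None.
- sensors.read_state(): the state.
- optics.grab_frame(name): name is "side" or "top"; returns (picture, depth): 480x640x3 uint8, red, green, blue; 480x640 float32, mm along the optical axis (not along the pixel's ray), 0 where there is no reading.
- optics.camera_params(name): a dict with "mtx" (3x3 intrinsics, pixels), "k1" (the pictures are not rectified: a ray, as slopes to the right and down, at radius r is drawn at 1 + k1 r^2 times it, then the intrinsics apply), "R" (3x3) and "t" (3): a world point X has camera coordinates R X + t. Camera axes: x right, y down, z forward; pixel columns grow to the right and rows downward; lengths in mm; the calibration is good to about 2 mm. A picture is of the moment at which its call begins. camera_params takes no time and is no camera call.
A pose or a line that the arm cannot do raises ctrl.MotionError and nothing moves.
- ctrl.finish_job(): hands the job in, once; it reports no verdict.
The state is a dict: "t": time; "q": joint angles; "qvel": joint speeds; "tau": joint torques, N m; "eef_pos": TCP position; "eef_rot": TCP orientation; "force": force on the tool from outside, world axes, zero at the start; "wrist_torque": the same for the moment, N m; "grip_width": finger opening in mm.
Only numpy, scipy, OpenCV 4.12 (cv2) and the standard library are available. Lean on these libraries where they do the work, as an engineer would, in place of code of your own. Each camera call takes 0.05 s, during which the arm holds its last target.

### The job

Seat the black sample stage fully down on the two brass pegs of the aluminium carrier while the carrier stands on its dock, and let go of it. Then take the carrier by its blue crossbar, lift it about 10 cm clear of the dock with the stage riding on it, keeping it level all the way, and finish while holding it there, still and level. Leave the bottle, the dish and the slide box alone.

Things in the scene. Friction and masses are not known exactly. Their poses are not given: they have to be found in the camera images.
- stage: Loose sample stage, 200 g: black block 64 (x) x 52 (y) x 30 mm high; on top an orange grip rib 20 mm thick along x, 46 mm along y, from 30 to 64 mm above the underside (grip it from above, closing along x). Two square holes in the underside, 12.5 mm wide, 18 mm deep, at x = -18 and +18 mm, y = 0. Origin: centre of the underside, z up. Same either way round. Starts on the bench.
- carrier: Loose carrier, 550 g, standing on the dock: aluminium plate 100 (x) x 250 (y) x 12 mm. At its -y end a fixed black lamp box, top 64 mm above the underside; at its +y end two brass pegs; across the middle an arch: steel posts 10 mm thick at x = -41 and +41 mm with a blue crossbar on top, at the balance point once the stage is seated. Origin: centre of the underside, z up.
- carrier_seat (a point): Top of the carrier plate midway between the pegs: 85 mm along carrier +y from its middle, 12 mm above its underside; carrier axes. Pegs at x = -18 and +18 mm from here, 10 mm thick, 14 mm high, top 5 mm tapered to 4 mm. The stage is home with its origin at this point and its x axis along carrier x (either way round).
- carrier_grip (a point): Centre of the blue crossbar, 106 mm above the carrier's underside; carrier axes. The bar is 92 mm long along x, 16 mm thick along y, 22 mm high: grip it in the middle from above, closing along y. The seated stage's top is 76 mm above the carrier's underside.
- dock: Fixed low levelling dock on the bench, aluminium with a black rubber top, 130 (x) x 280 (y) x 12 mm high. Origin: centre of the underside. The carrier stands on it with nothing holding it down; lifts straight off.
- reagent: Bystander: amber bottle, 44 mm across, 85 mm high, standing on the bench beyond the work. Origin: centre of the underside.
- dish: Bystander: small white dish, 80 mm across, 22 mm high, standing on the bench beyond the work. Origin: centre of the underside.
- slide_box: Bystander: open blue box of glass slides, 70 x 90 x 32 mm, standing on the bench beyond the work. Origin: centre of the underside.
Not all that is in view belongs to the job. What is shaped like the stage but pink is not meant.

How it is judged (in metres and radians):
On the way, in this order (a step that is already met when the one before it is completed fails the run):
1. the stage is seated fully home on the carrier's pegs and let go, with the carrier standing on its dock (horizontal distance between stage and carrier_seat below 0.004 m and z of stage in the frame of carrier_seat between -0.0025 and 0.0025 m and angle between the x axis of stage and the x axis of carrier, either way round below 0.1 rad and angle between the z axis of stage and the z axis of carrier, either way round below 0.05 rad and contact force between the fingers and stage below 0.1 N and z of carrier in the frame of dock below 0.015 m and angle between carrier's own z axis and vertical below 0.03 rad), for 0.2 s.
2. the carrier is lifted at least 60 mm clear of the dock, level, with the stage seated on it (horizontal distance between stage and carrier_seat below 0.004 m and z of stage in the frame of carrier_seat between -0.0025 and 0.0025 m and angle between the x axis of stage and the x axis of carrier, either way round below 0.1 rad and angle between the z axis of stage and the z axis of carrier, either way round below 0.05 rad and z of carrier in the frame of dock above 0.072 m and angle between carrier's own z axis and vertical below 0.12 rad), for 0.3 s.
At the end, for the whole second after the job is handed in: Fingers hold the carrier 60-160 mm clear of the dock, within 0.12 rad of level, still (20 mm/s, 0.15 rad/s); the stage rides seated on both pegs (4 mm sideways, 2.5 mm height, 0.1 rad turn), untouched; nothing else carries the carrier; no bystander moved over 15 mm (all of step 2 and z of carrier in the frame of dock below 0.172 m and linear speed of each of carrier, stage below 0.02 m/s and angular speed of carrier below 0.15 rad/s and contact force between the fingers and carrier above 1.5 N and contact force between carrier and dock below 0.05 N and contact force between the fingers and stage below 0.1 N and contact force between carrier and reagent below 0.05 N and contact force between carrier and dish below 0.05 N and contact force between carrier and slide_box below 0.05 N and distance of each of reagent, dish, slide_box from where it was at the start of the episode below 0.015 m); the arm keeps its last pose, push and grip.
It fails at once if the bottle, the dish or the slide box is moved (over 15 mm)  (distance of any of reagent, dish, slide_box from where it was at the start of the episode above 0.015 m).
It fails at once if the carrier tips by more than 0.25 rad (angle between carrier's own z axis and vertical above 0.25 rad).
It also fails if it takes over 56 s, if anything falls off the work surface, if the arm or the gripper's body presses on something with over 40 N, if the wrist force passes 120 N, or if a joint passes its speed limit or range.

## Working session

There is one attempt and no reset: what is moved stays moved. The work goes in short steps, each a Python script; the robot and the scene stay as the last script left them, time stands still between calls to the robot, and variables do not carry over. Pictures are saved under pics/ and viewed, and the job is handed in when it is done.

```bash
ls; mkdir -p pics; python3 - <<'E'
from plant import ctrl,sensors,optics
import cv2,numpy as np
for n in("side","top"):
    p,d=optics.grab_frame(n); cv2.imwrite(f"pics/{n}0.png",p[:,:,::-1]); np.savez(f"pics/{n}0.npz",p=p,d=d)
    print(n,optics.camera_params(n))
print(ctrl.tcp_to_tips,sensors.read_state())
E
```

```text
pics
side {'mtx': array([[464.83427674,   0.        , 322.81051134],
       [  0.        , 464.83427674, 231.41294717],
       [  0.        ,   0.        ,   1.        ]]), 'k1': -0.010520485180598844, 'R': array([[ 0.81705734, -0.57650074, -0.00801219],
       [-0.44336634, -0.619365  , -0.64793   ],
       [ 0.36856965,  0.5329483 , -0.76165774]]), 't': array([-485.80305626,  336.71197642,  588.80063831])}
top {'mtx': array([[598.51480009,   0.        , 312.92428275],
       [  0.        , 598.51480009, 230.27848403],
       [  0.        ,   0.        ,   1.        ]]), 'k1': -0.17656114990756389, 'R': array([[ 0.02469592, -0.99910339, -0.03438781],
       [-0.98563917, -0.01858631, -0.16783912],
       [ 0.16704949,  0.03803891, -0.98521445]]), 't': array([ 32.34883856, 616.29951739, 899.7521623 ])}
25.0 {'t': 0.1, 'q': array([-1.38749630e+00,  2.07365611e-01,  1.54282991e+00, -2.70629072e-05,
        1.39350270e+00, -1.50495054e-01]), 'qvel': array([-0.00129633, -0.00262244, -0.00276655, -0.00084524,  0.00144778,
       -0.00041935]), 'tau': array([-8.48827367e-04, -3.84091401e+01, -2.92547715e+01, -2.48454508e-04,
        4.82535383e-03, -7.74382073e-06]), 'eef_pos': array([ 188.25422122, -542.63110639,  255.21539297]), 'eef_rot': array([[ 9.44804250e-01,  3.27635104e-01, -4.09985222e-04],
       [ 3.27635233e-01, -9.44802036e-01,  2.06543762e-03],
       [ 2.89354997e-04, -2.08575984e-03, -9.99997783e-01]]), 'force': array([-0.11333308,  0.12962888, -0.60942852]), 'wrist_torque': array([ 0.0109051 , -0.06270517,  0.0003828 ]), 'grip_width': 85.14490192572413}
```

View pics/side0.png

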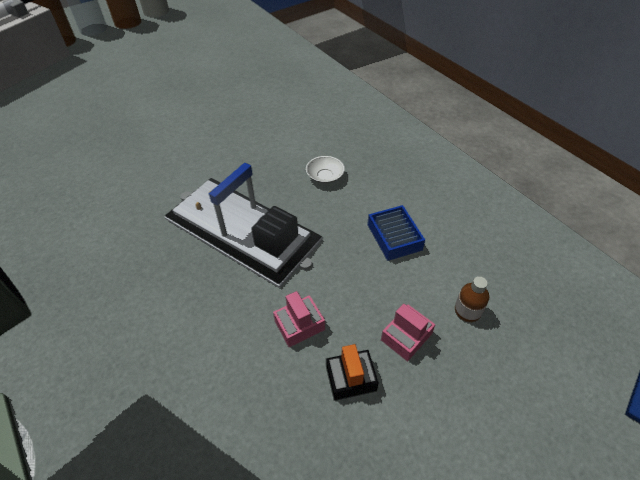

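View pics/top0.png

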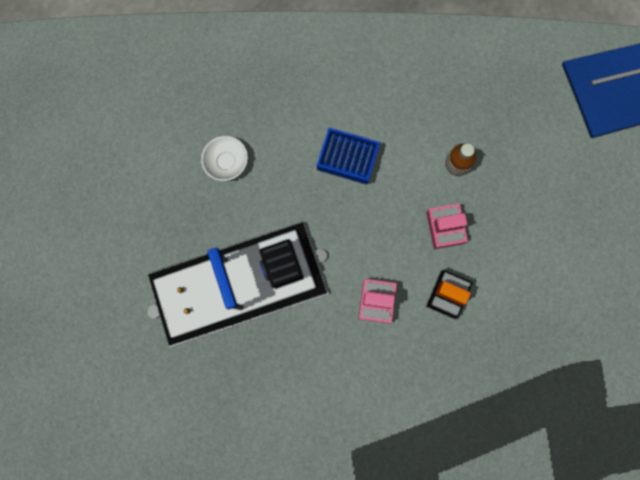

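```bash
cat > h.py <<'E'
import numpy as np,cv2
from plant import ctrl,sensors,optics
def cam(n): return optics.camera_params(n)
def rays(n,uv):
    c=cam(n); uv=np.asarray(uv,float).reshape(-1,1,2)
    s=cv2.undistortPoints(uv,c['mtx'],np.array([c['k1'],0,0,0,0.]))[:,0]
    return c,np.c_[s,np.ones(len(s))]
def plane(n,uv,z):
    c,s=rays(n,uv); d=s@c['R']; C=-c['R'].T@c['t']
    return C+d*((z-C[2])/d[:,2])[:,None]
def proj(n,X):
    c=cam(n); X=np.asarray(X,float).reshape(-1,3)
    return cv2.projectPoints(X,cv2.Rodrigues(c['R'])[0],c['t'],c['mtx'],np.array([c['k1'],0,0,0,0.]))[0][:,0]
def cloud(n,d):
    v,u=np.mgrid[:480,:640]; c,s=rays(n,np.c_[u.ravel(),v.ravel()])
    X=(s*d.ravel()[:,None]-c['t'])@c['R']; return X.reshape(480,640,3)
def tri(u1,u2):
    # side pixel, top pixel
    A=[];b=[]
    P=[]
    for n,u in(('side',u1),('top',u2)):
        c,s=rays(n,[u]); d=s[0]@c['R']; d/=np.linalg.norm(d); C=-c['R'].T@c['t']
        M=np.eye(3)-np.outer(d,d); A.append(M); b.append(M@C)
    A=np.vstack(A);b=np.hstack(b); x,r,_,_=np.linalg.lstsq(A,b,rcond=None); return x,np.sqrt(r)
def snap(tag):
    o={}
    for n in('side','top'):
        p,d=optics.grab_frame(n); cv2.imwrite(f'pics/{n}_{tag}.png',p[:,:,::-1]); np.savez(f'pics/{n}_{tag}.npz',p=p,d=d); o[n]=(p,d)
    return o
E
python3 - <<'E'
from h import *
for n in('top','side'):
    f=np.load(f'pics/{n}0.npz');p,d=f['p'],f['d'];X=cloud(n,d)
    hsv=cv2.cvtColor(p,cv2.COLOR_RGB2HSV)
    H,S,V=[hsv[...,i].astype(int) for i in range(3)]
    for nm,m in(('orange',(H<16)&(S>180)&(V>110)),('blue',(abs(H-113)<12)&(S>150))):
        k,l,st,ce=cv2.connectedComponentsWithStats(m.astype(np.uint8))
        for i in range(1,k):
            if st[i,4]<8: continue
            q=X[(l==i)&(d>0)]
            if len(q)==0: print(n,nm,st[i]);continue
            print(n,nm,st[i],ce[i].round(1),'z',np.percentile(q[:,2],[5,50,95]).round(1),'med',np.median(q,0).round(1))
f=np.load('pics/top0.npz')['p'];g=np.load('pics/side0.npz')['p']
a=cv2.resize(f[255:330,415:490],None,fx=5,fy=5,interpolation=cv2.INTER_CUBIC)
b=cv2.resize(g[335:410,315:390],None,fx=5,fy=5,interpolation=cv2.INTER_CUBIC)
cv2.imwrite('pics/c1.png',np.hstack([a,b])[:,:,::-1])
cv2.imwrite('pics/c2.png',cv2.resize(f[215:350,140:335],None,fx=4,fy=4,interpolation=cv2.INTER_CUBIC)[:,:,::-1])
E
```

```text
top orange [439 282  31  22 200] [453.5 291.7] z [52.9 63.5 66.6] med [ 522.2 -175.8   63.5]
top blue [ 563   44   77   93 4833] [606.8  89.2] z [10.7 13.9 16.9] med [ 890.1 -477.4   13.9]
top blue [ 317  128   63   56 2045] [348.2 155.7] z [ 1.8  6.4 31.5] med [753.  -10.4   6.4]
top blue [207 248  30  60 653] [221.4 277. ] z [125.5 128.9 131.5] med [531.  175.  128.9]
side orange [343 345  21  32 444] [352.3 360.7] z [61.8 63.6 65.4] med [ 518.1 -179.7   63.6]
side blue [276   0   9   7  23] [279.7   2. ] z [-637.6 -612.2 -598.5] med [1815.6 2205.5 -612.2]
side blue [285   0  12   6  30] [289.9   2.1] z [-647.4 -628.6 -615.1] med [1878.8 2197.1 -628.6]
side blue [298   0   8   3  12] [301.3   0.5] z [-652.3 -641.1 -634.6] med [1977.6 2197.8 -641.1]
side blue [210 163  42  33 324] [231.  178.2] z [126.5 128.5 130.1] med [530.7 174.4 128.5]
side blue [ 368  205   57   55 1075] [396.4 235.5] z [ 4.2 23.3 30.8] med [736.7 -30.4  23.3]
side blue [626 373  14  50 370] [634.6 402.7] z [ 6.9 12.8 15.2] med [ 813.6 -441.1   12.8]
```

View pics/c1.png

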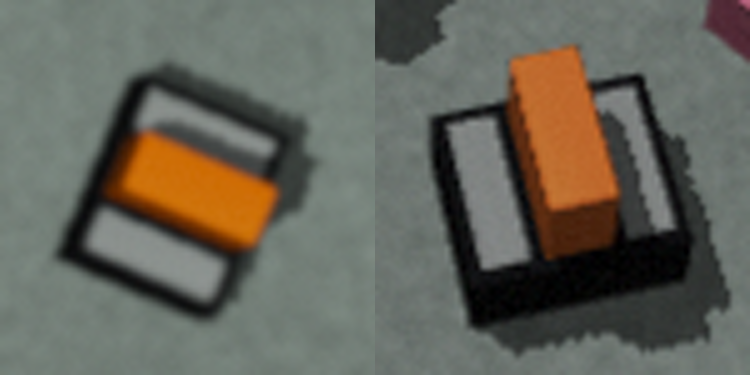

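View pics/c2.png

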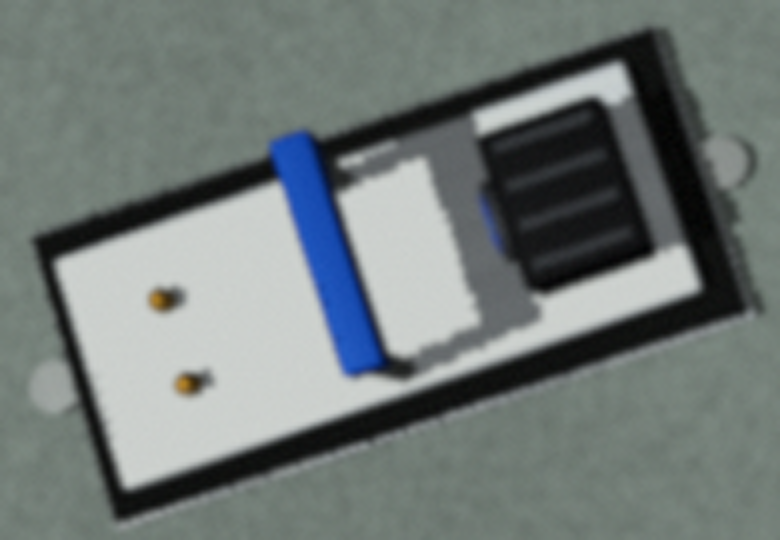

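```bash
cat >> h.py <<'E'
def rectw(n,mask,z):
    "min area rect of mask pixels cast on plane z: centre, sizes, yaw of long axis"
    k,l,st,_=cv2.connectedComponentsWithStats(mask.astype(np.uint8)); i=1+np.argmax(st[1:,4])
    ct=max(cv2.findContours((l==i).astype(np.uint8),cv2.RETR_EXTERNAL,cv2.CHAIN_APPROX_NONE)[0],key=cv2.contourArea)
    P=plane(n,ct[:,0].astype(float),z)[:,:2]
    vs,us=np.nonzero(l==i); mean=plane(n,np.c_[us,vs].astype(float),z)[:,:2].mean(0)
    r=cv2.minAreaRect(P.astype(np.float32)); b=cv2.boxPoints(r); e=[b[1]-b[0],b[2]-b[1]]
    L=max(e,key=np.linalg.norm); return np.array(r[0]),sorted(np.linalg.norm(e,axis=1)),np.degrees(np.arctan2(L[1],L[0]))%180,mean,st[i,4]
E
python3 - <<'E'
from h import *
for n in('top','side'):
    f=np.load(f'pics/{n}0.npz');p,d=f['p'],f['d'];X=cloud(n,d);Z=X[...,2]
    hsv=cv2.cvtColor(p,cv2.COLOR_RGB2HSV);H,S,V=[hsv[...,i].astype(int) for i in range(3)]
    w=(abs(X[...,0]-520)<60)&(abs(X[...,1]+177)<60)
    o=(H<16)&(S>150)&(V>80)
    print(n,'V hist',np.percentile(V[o&w],[5,25,50,75,95]))
    for nm,m,z in(('rib',o&w&(Z>59),64),('ribbright',o&w&(V>np.percentile(V[o&w],75)*.87),64),
      ('bar',(abs(H-113)<12)&(S>150)&(Z>110),129),('barbright',(abs(H-113)<12)&(S>150)&(Z>110)&(V>120),129),('platewhite',(S<40)&(V>60)&(abs(X[...,0]-530)<150)&(abs(X[...,1]-150)<160)&(Z>18)&(Z<32),24)):
        try: print(n,nm,*[np.round(a,1) for a in rectw(n,m,z)])
        except Exception as e: print(n,nm,e)
    m=((H<25)&(H>8)&(S>110)&(abs(X[...,0]-530)<150)&(abs(X[...,1]-200)<120)).astype(np.uint8)
    k,l,st,ce=cv2.connectedComponentsWithStats(m)
    for i in range(1,k):
        if st[i,4]>3: print(n,'peg',st[i],ce[i].round(1),'z34',plane(n,[ce[i]],34).round(1))
E
```

```text
top V hist [ 89.   127.   171.   200.25 207.  ]
top rib [ 520.3 -176.3] [21.  46.6] 66.4 [ 522.6 -175.4] 183
top ribbright [ 522.4 -177.7] [16.  44.6] 62.4 [ 524.8 -177.9] 104
top bar [529.6 174.5] [18.3 91.3] 19.7 [530.7 174.6] 648
top barbright [529.8 175.3] [14.  90.6] 21.2 [530.1 175.3] 573
top platewhite [529.9 175.5] [101.5 248.4] 110.6 [522.2 189.4] 6770
top peg [178 288   5   4  15] [179.8 289.6] z34 [[516.7 260.6  34. ]]
top peg [184 309   6   4  17] [186.4 310.6] z34 [[483.1 247.8  34. ]]
side V hist [ 89. 170. 190. 191. 193.]
side rib [ 517.9 -178.8] [20.2 45.7] 67.1 [ 517.6 -179.4] 464
side ribbright [ 518.5 -178.3] [18.8 44.1] 67.7 [ 518.3 -178.8] 410
side bar [529.8 168.4] [24.4 90.4] 21.1 [530.3 173.4] 324
side barbright [528.1 173.8] [13.  89.6] 21.1 [527.5 173.5] 283
side platewhite [526.6 171.7] [102.4 252. ] 110.9 [515.6 176.8] 3715
```

```bash
cat >> h.py <<'E'
def rot(a):
    a=np.radians(a); y=np.array([np.cos(a),np.sin(a),0]); z=np.array([0,0,-1.]); return np.c_[np.cross(y,z),y,z]
def rep(s=''):
    q=sensors.read_state(); print(s,'t',round(q['t'],2),'p',q['eef_pos'].round(1),'F',q['force'].round(1),'M',q['wrist_torque'].round(2),'w',round(float(q['grip_width']),1),'y',q['eef_rot'][:,1].round(3),'z',q['eef_rot'][:,2].round(4)); return q
E
python3 - <<'E'
from h import *
for a in(-23,157):
  print(a,ctrl.solve_ik([519.5,-177.5,160],rot(a)))
for a in(20.8,200.8): print(a,ctrl.solve_ik([500,254.5,160],rot(a)))
for a in(110.8,290.8): print(a,ctrl.solve_ik([530,175,160],rot(a)))
E
```

```text
-23 [-4.86907872e-01  2.50896919e-01  1.69932803e+00 -4.44089210e-16
  1.19136771e+00 -8.54821438e-02]
157 None
20.8 [ 3.16568501e-01  2.74649240e-01  1.66904876e+00 -4.44089210e-16
  1.19789465e+00 -4.64599836e-02]
200.8 None
110.8 [ 1.63856706e-01  2.68949278e-01  1.67636506e+00 -4.44089210e-16
  1.19627832e+00 -1.76996811e+00]
290.8 [ 1.63856706e-01  2.68949278e-01  1.67636506e+00 -4.44089210e-16
  1.19627832e+00  1.37162455e+00]
```

```bash
python3 - <<'E'
from h import *
R=rot(-23)
ctrl.move_ptp([519.5,-177.5,150],R); rep()
hit=ctrl.move_l([519.5,-177.5,60],vel=100,threshold=12); rep(hit)
w=ctrl.gripper_to(10,50); rep()
ctrl.move_l([519.5,-177.5,130],vel=100); rep()
snap('g1')
E
```

```text
t 1.93 p [ 519.6 -178.6  150.4] F [-0.2 -0.8  0.5] M [ 0.01  0.   -0.01] w 85.7 y [ 0.92  -0.392  0.001] z [ 6.e-04 -7.e-04 -1.e+00]
False t 2.98 p [ 520.2 -177.9   60.7] F [-0.1 -0.1 -0.4] M [-0.   -0.04 -0.  ] w 85.1 y [ 0.921 -0.391  0.002] z [ 1.4e-03 -8.0e-04 -1.0e+00]
 t 3.59 p [ 519.5 -177.5   60.3] F [-1.9  0.4  2.8] M [-0.    0.08 -0.03] w 19.3 y [ 0.921 -0.391  0.   ] z [ 0. -0. -1.]
 t 4.44 p [ 518.9 -177.2  129.3] F [ 0.1  0.1 -1.5] M [-0.01  0.02  0.02] w 19.0 y [ 0.921 -0.391 -0.001] z [-1.3e-03  7.0e-04 -1.0e+00]
```

View pics/side_g1.png

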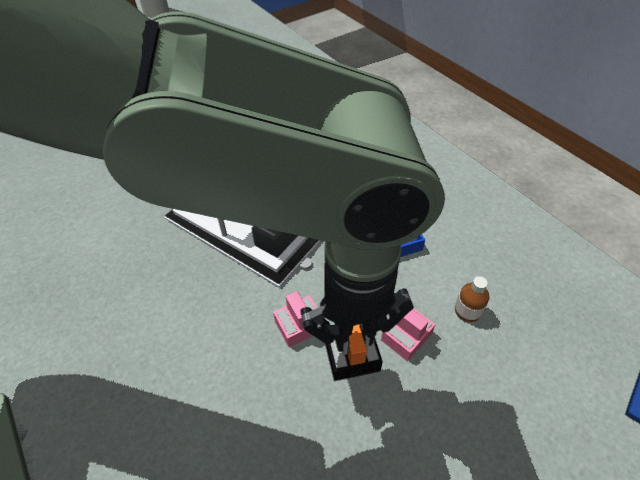

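View pics/top_g1.png

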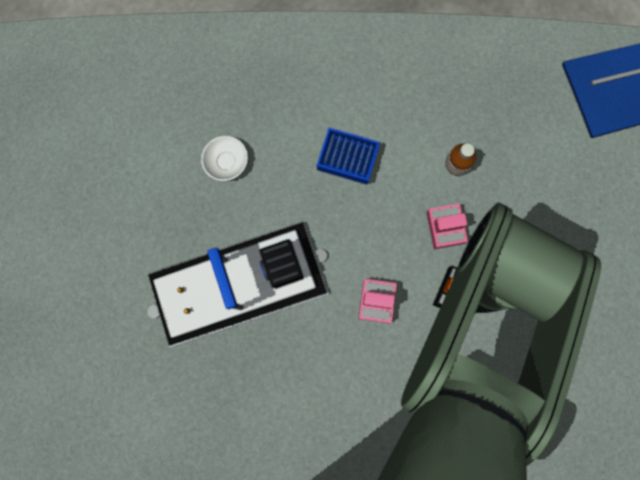

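```bash
python3 - <<'E'
from h import *
p=np.load('pics/side_g1.npz')['p'];q=p[300:390,310:400]
a=cv2.resize(q,None,fx=6,fy=6,interpolation=cv2.INTER_CUBIC)
R=rot(-23); y=-R[:,0]; x=R[:,1]
if x@[1,0,0]<0:x=-x
c=np.array([518.9,-177.2,70])
y=np.array([-x[1],x[0],0])
pts=[c+sx*32*x+sy*26*y+[0,0,z] for z in(0,30) for sx,sy in((-1,-1),(1,-1),(1,1),(-1,1))]
pts+=[c+sx*10*x-sy*23*y+[0,0,64] for sx,sy in((-1,1),(1,1))]
pp=proj('side',pts); print(pp.round(1))
b=a.copy()
for u in pp: cv2.circle(b,tuple(int(v) for v in ((u-[310,300]+.5)*6)),3,(0,255,0),-1)
cv2.imwrite('pics/c3.png',b[:,:,::-1])
E
```

```text
[[333.4 380. ]
 [380.1 370. ]
 [369.4 335.6]
 [325.  344.6]
 [333.7 370.4]
 [382.1 360.2]
 [371.  325. ]
 [324.9 334.2]
 [350.9 352.8]
 [366.7 349.5]]
```

View pics/c3.png

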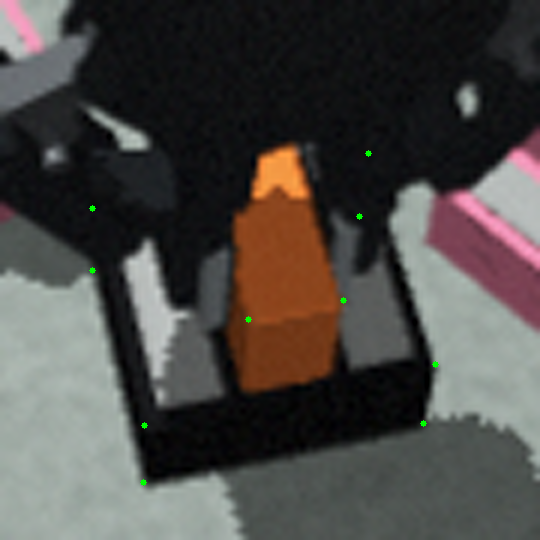

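```bash
python3 - <<'E'
from h import *
ctrl.move_l([518.9,-177.2,235],vel=150)
ctrl.move_ptp([498.4,253.6,235],rot(20.8)); rep()
ctrl.move_l([498.4,253.6,116],vel=120); ctrl.hold(.3); q=rep()
o=snap('p1')
c=q['eef_pos']-[0,0,60]; x=q['eef_rot'][:,1]; y=np.array([-x[1],x[0],0])
pts=[c+sx*32*x+sy*26*y+[0,0,z] for z in(0,30) for sx,sy in((-1,-1),(1,-1),(1,1),(-1,1))]
a=cv2.resize(o['side'][0][140:290,120:330],None,fx=3.8,fy=3.8,interpolation=cv2.INTER_CUBIC)
for u in proj('side',pts): cv2.circle(a,tuple(int(v) for v in ((u-[120,140]+.5)*3.8)),2,(0,255,0),-1)
cv2.imwrite('pics/c4.png',a[:,:,::-1])
a=cv2.resize(o['top'][0][215:350,120:315],None,fx=4,fy=4,interpolation=cv2.INTER_CUBIC)
for u in proj('top',pts): cv2.circle(a,tuple(int(v) for v in ((u-[120,215]+.5)*4)),2,(0,255,0),-1)
cv2.imwrite('pics/c5.png',a[:,:,::-1])
E
```

```text
t 6.98 p [498.9 252.6 234.9] F [ 1.  -0.4 -1.7] M [-0.02  0.03  0.02] w 19.1 y [ 0.935  0.354 -0.   ] z [ 0.e+00 -6.e-04 -1.e+00]
 t 8.43 p [498.7 253.7 116.6] F [-0.3  0.1 -1.4] M [0.03 0.   0.  ] w 19.5 y [0.935 0.355 0.001] z [ 1.e-03  3.e-04 -1.e+00]
```

View pics/c4.png

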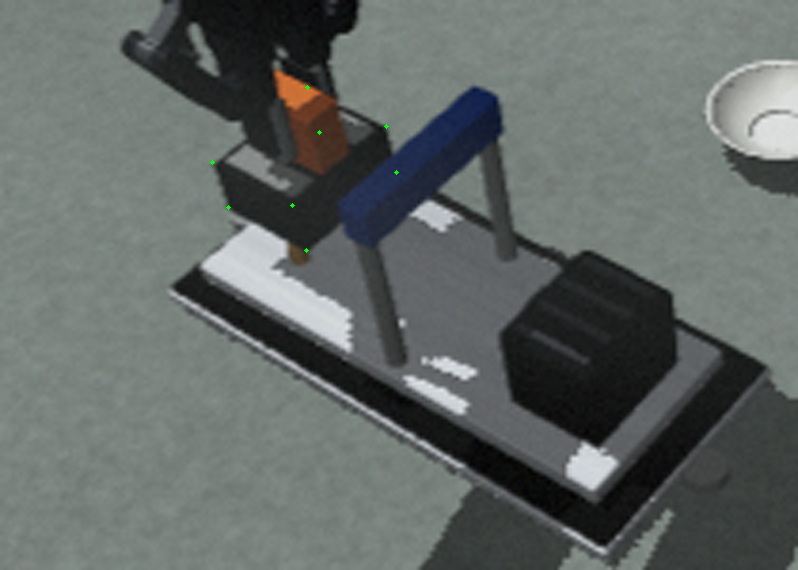

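View pics/c5.png

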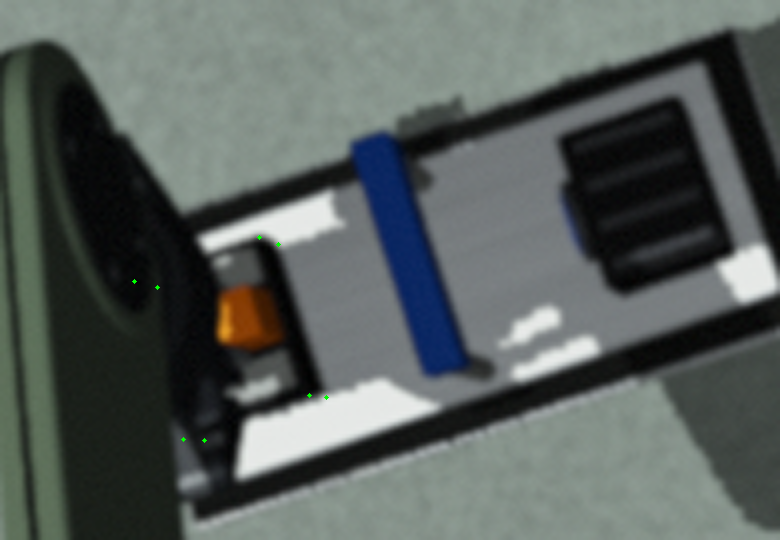

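```bash
python3 - <<'E'
from h import *
h=ctrl.move_l([498.4,253.6,92],vel=40,threshold=6); rep(h)
if not h:
    h=ctrl.move_l([498.4,253.6,82.5],vel=25,threshold=8); rep(h)
ctrl.hold(.1); rep()
E
```

```text
False t 9.28 p [498.4 253.6  91.9] F [ 0.3 -0.3 -1.2] M [-0.04  0.06  0.01] w 19.2 y [ 0.935  0.355 -0.   ] z [-3.e-04 -1.e-04 -1.e+00]
True t 9.65 p [498.8 253.8  84.2] F [-0.5  0.2  3.8] M [ 0.04 -0.06 -0.05] w 19.2 y [0.935 0.355 0.001] z [ 1.e-03  3.e-04 -1.e+00]
 t 9.75 p [498.8 253.8  84.2] F [ 0.2 -0.3  5.3] M [ 0.06 -0.11 -0.07] w 19.4 y [0.935 0.355 0.001] z [ 1.1e-03  4.0e-04 -1.0e+00]
```

```bash
python3 - <<'E'
from h import *
ctrl.gripper_to(60); rep()
ctrl.move_l([498.6,253.7,240],vel=150); ctrl.hold(.2)
ctrl.move_ptp([560,-120,300],rot(20.8)); rep()
o=snap('s1')
a=cv2.resize(o['side'][0][140:290,150:330],None,fx=3.2,fy=3.2,interpolation=cv2.INTER_CUBIC)
b=cv2.resize(o['top'][0][215:350,130:335],None,fx=3,fy=3,interpolation=cv2.INTER_CUBIC)
cv2.imwrite('pics/c6.png',a[:,:,::-1]);cv2.imwrite('pics/c7.png',b[:,:,::-1])
for n in('top','side'):
    p,d=o[n];X=cloud(n,d);Z=X[...,2]
    hsv=cv2.cvtColor(p,cv2.COLOR_RGB2HSV);H,S,V=[hsv[...,i].astype(int) for i in range(3)]
    bl=(abs(H-113)<12)&(S>150)&(Z>110)&(X[...,1]>100)
    w=(abs(X[...,0]-500)<60)&(abs(X[...,1]-254)<60)&(H<16)&(S>150)&(V>80)
    for nm,m,z in(('rib',w&(Z>83),88),('bar',bl,129),('barbr',bl&(V>110),129),('platewhite',(S<40)&(V>60)&(abs(X[...,0]-530)<150)&(abs(X[...,1]-150)<160)&(Z>18)&(Z<32),24)):
        try: print(n,nm,*[np.round(t,1) for t in rectw(n,m,z)],'Z',np.percentile(Z[m],[50,95]))
        except Exception as e: print(n,nm,e)
E
```

```text
t 10.22 p [497.2 253.2  82.7] F [ 0.1  0.4 -0.4] M [ 0.01 -0.    0.02] w 60.1 y [ 0.935  0.355 -0.003] z [-2.6e-03 -9.0e-04 -1.0e+00]
 t 13.04 p [ 560.  -118.9  299.7] F [ 0.4  0.6 -0.2] M [-0.04 -0.07 -0.02] w 60.1 y [ 0.934  0.356 -0.   ] z [-5.e-04  8.e-04 -1.e+00]
top rib [507.4 232.2] [ 5.1 19. ] 12.6 [505.9 231.6] 18 Z [86.82599508 89.70400946]
top bar [529.8 173.7] [17.8 91.5] 21.4 [530.7 174.6] 642 Z [128.9148581  131.26668661]
top barbr [529.6 175. ] [15.4 90.9] 21.2 [530.2 174.9] 600 Z [129.02420016 131.3127612 ]
top platewhite [529.9 175.4] [101.6 248.4] 110.6 [528.1 169.8] 5353 Z [24.05997701 27.00117901]
side rib [497.7 251.2] [18.6 44.5] 111.4 [498.  250.9] 180 Z [87.4400705  89.23057777]
side bar [530.3 166.9] [27.6 90.4] 21.1 [530.1 173. ] 336 Z [128.45247935 130.11582229]
side barbr [527.8 173.2] [14.  90.4] 21.1 [527.3 172.9] 305 Z [128.60408589 130.16132833]
side platewhite [526.5 171.6] [102.6 252.1] 110.8 [520.5 157. ] 3084 Z [23.39419873 25.41527314]
```

View pics/c6.png

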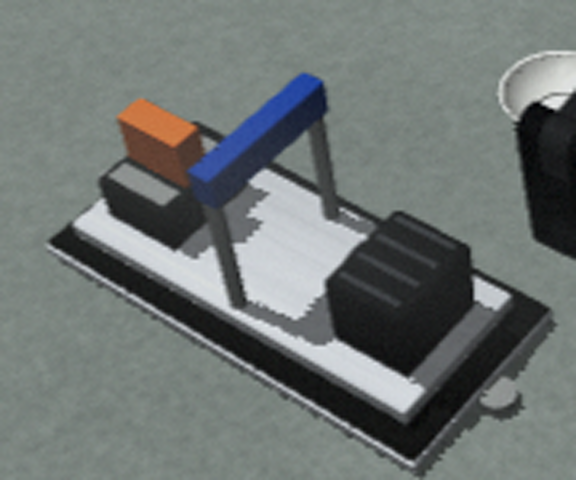

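View pics/c7.png

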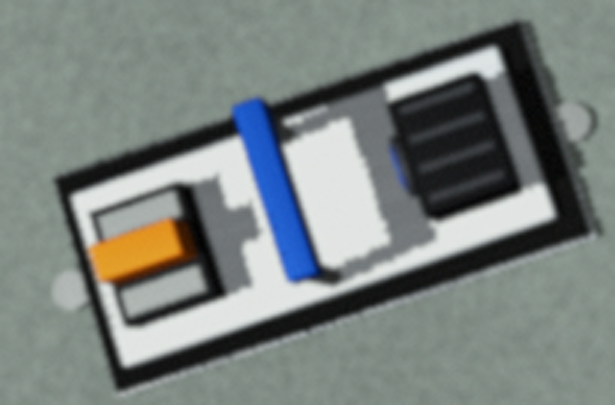

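```bash
python3 - <<'E'
from h import *
R=rot(290.9)
ctrl.move_ptp([528.9,174.2,240],R); rep()
h=ctrl.move_l([528.9,174.2,124],vel=100,threshold=8); ctrl.hold(.1); rep(h)
if not h:
    ctrl.gripper_to(5,100); rep()
    ctrl.move_l([528.9,174.2,134],vel=20); ctrl.hold(.2); rep()
    snap('l1')
E
```

```text
t 14.96 p [529.1 174.  240.1] F [0.7 0.8 0.2] M [ 0.   -0.04  0.06] w 60.0 y [ 0.357 -0.934  0.   ] z [ 4.e-04 -1.e-04 -1.e+00]
False t 16.37 p [529.6 174.3 124.9] F [-0.8  0.4  0.2] M [-0.01 -0.01 -0.01] w 60.1 y [ 0.357 -0.934  0.   ] z [ 1.8e-03  3.0e-04 -1.0e+00]
 t 16.84 p [528.9 174.5 124.5] F [-1.1  1.4  4.5] M [ 0.22  0.3  -0.11] w 14.3 y [ 0.357 -0.934 -0.001] z [ 1.e-04  6.e-04 -1.e+00]
 t 17.69 p [528.8 174.2 133.8] F [ 0.6 -0.  -7.6] M [ 0.    0.   -0.09] w 14.6 y [ 0.357 -0.934 -0.   ] z [-3.e-04 -1.e-04 -1.e+00]
```

View pics/side_l1.png

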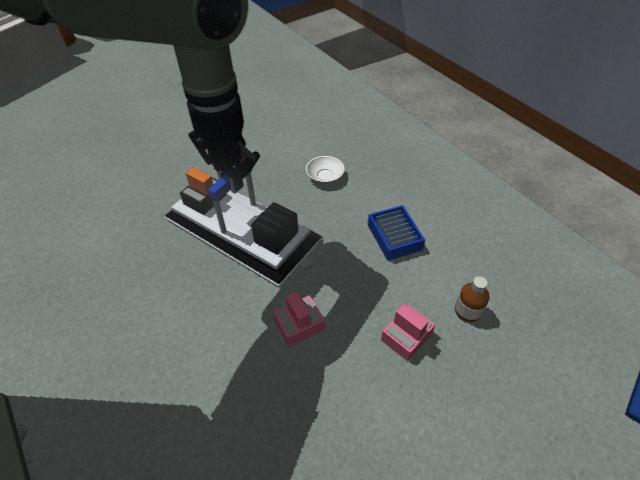

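```bash
python3 - <<'E'
from h import *
ctrl.move_l([528.9,174.2,224],vel=50); ctrl.hold(1.0); rep()
o=snap('l2')
a=cv2.resize(o['side'][0][80:290,150:350],None,fx=2.7,fy=2.7,interpolation=cv2.INTER_CUBIC)
cv2.imwrite('pics/c8.png',a[:,:,::-1])
for n in('side','top'):
    p,d=o[n];X=cloud(n,d);Z=X[...,2]
    hsv=cv2.cvtColor(p,cv2.COLOR_RGB2HSV);H,S,V=[hsv[...,i].astype(int) for i in range(3)]
    # plate top plane fit (expected z=124)
    m=(d>0)&(S<50)&(V>60)&(abs(Z-124)<15)&(np.hypot(X[...,0]-529,X[...,1]-174)<140)
    q=X[m]; 
    for _ in range(4):
        A=np.c_[q[:,:2]-[529,174],np.ones(len(q))]; c=np.linalg.lstsq(A,q[:,2],rcond=None)[0]; r=q[:,2]-A@c; q=q[abs(r)<max(2.5*np.median(abs(r)),1.5)]
    print(n,'plate n',len(q),'tilt',c[:2].round(4),'z',c[2].round(1),'span',np.ptp(q[:,:2],axis=0).round(0))
    w=(H<16)&(S>150)&(V>80)&(Z>170)&(X[...,1]>150)
    if w.sum()>10: print(n,'rib Z',np.percentile(Z[w],[50,90,95]).round(1),w.sum(),*[np.round(t,1) for t in rectw(n,w&(Z>182),188)])
E
```

```text
t 20.74 p [528.9 174.2 224. ] F [ 0.3 -0.1 -7.5] M [0.04 0.04 0.02] w 14.3 y [ 0.357 -0.934 -0.   ] z [-0.  0. -1.]
side plate n 2781 tilt [0.0019 0.0006] z 123.0 span [178. 242.]
side rib Z [186.1 187.8 188.1] 336 [496.6 247.5] [23.1 47.8] 109.4 [496.8 247.7] 241
top plate n 2959 tilt [-0.0014 -0.0006] z 123.5 span [180. 259.]
top rib Z [181.2 188.8 291.4] 62 [491.5 246.6] [ 1.3 10.6] 109.9 [491.4 247. ] 10
```

View pics/c8.png

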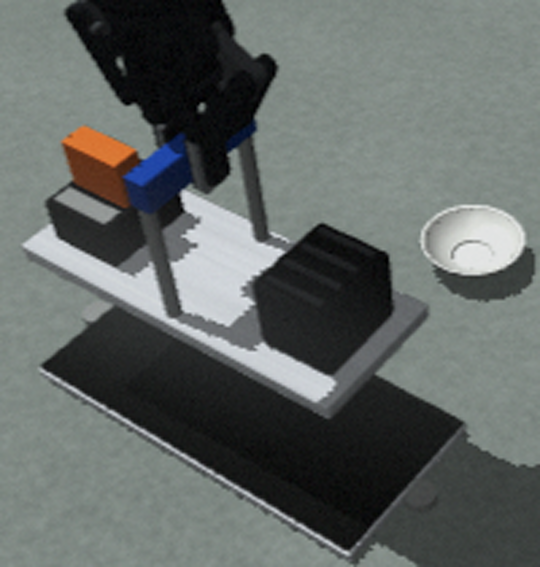

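View pics/top_l2.png

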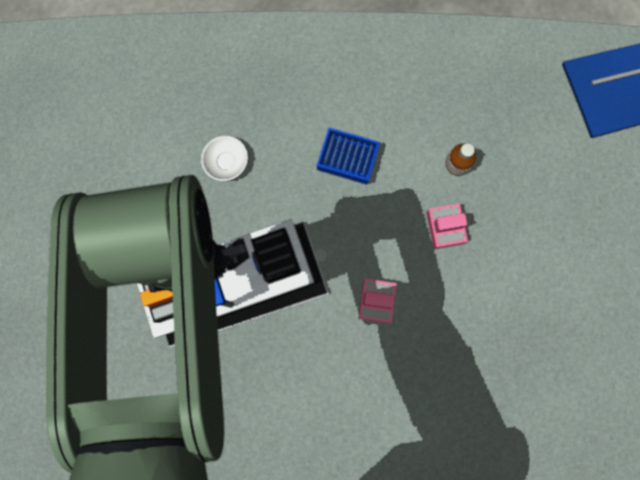

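The carrier is level (tilt about 0.002), its plate top is at z ≈ 123–124, the stage is flush and the bystanders are where they were. I'll hand it in.

```bash
python3 - <<'E'
from h import *
ctrl.hold(.3); rep(); ctrl.finish_job()
E
```

```text
t 21.14 p [528.9 174.2 224. ] F [-0.1 -0.  -7.5] M [ 0.07 -0.01 -0.01] w 14.8 y [ 0.357 -0.934 -0.   ] z [-0.  0. -1.]
the job is handed in; nothing more can be done
```

I seated the stage on the carrier's two pegs, let go, then gripped the blue crossbar with 100 N and lifted the carrier 100 mm. I handed it in at t ≈ 21 s while holding it still; no verdict was reported.

**Seating:** The stage met the plate at TCP height 84.2 mm, against 84 expected, with almost no side force. After release the rib top read about 87–88 mm, against 88 expected.

**Lift:** The wrist carried 7.5 N, the full weight of carrier plus stage, with almost no moment. The lifted plate's tilt measured about 0.002 rad in both views. Its top was at z ≈ 123–123.5 mm, against 124 expected. The stage still sat flat on the plate (rib top about 188 mm), and the bottle, dish and slide box looked unmoved in the pictures.

**Disagreements:** The two cameras differed by about 3 mm sideways, within twice the stated calibration error, so I used their mean. In the lifted view the rib's sideways position was not a clean check, because the arm hid most of it in the top view and the side mask took in its side faces. There I relied on the rib's height and on the stage looking flush.

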